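# Isolate the test bench supply

### The job

Make the test bench's supply dead before it is worked on: bring the red changeover lever from the supply it is on to its upright off position on the white mark, without letting it swing across to the other supply. Only then pull the black fuse carrier (red spot) straight up out of its base and put it down, not dropped, in the red lockout tray. Leave the lever at off, and leave the white neutral link and the other things on the bench where they are.

Things in the scene. Friction and masses are not known exactly. Their poses are not given: they have to be found in the camera images.
- supply_plate: Grey steel plate fixed on the bench, 270 (x) x 400 (y) x 25 mm; origin under its centre, z up. Switch housing on its +y half, 150 mm long along y, top 120 mm above the bench. On its -y half two fuse bases, 104 (x) x 36 mm, tops 55 mm above the bench, centred at x -20 and y -60 and -140 mm. Trunking 65 mm high along its +x edge.
- lever_pivot (a point): Point on the lever's pivot axis, in the middle of the switch, 88 mm above the bench (plate frame x -10, y +105 mm). Its axes are the plate's: the pivot axis is x and the lever swings in the y-z plane.
- lever_grip (a point): Middle of the lever's red grip, 105 mm from the pivot axis. Grip 18 mm thick along the pivot axis, 24 mm wide in the direction of swing, 58 mm long (77 to 135 mm from the pivot), open space all round; below it a steel flat 8 x 14 mm. Site z points outward along the lever, x along the pivot axis.
- changeover_lever (a joint): Angle of the changeover lever, rad, stops at -0.82 and +0.82. 0 is upright: off, white mark on the housing. Negative leans to the plate's -y (to the fuse bases): first supply, red mark, where it starts. Positive leans to +y: other supply, double yellow mark. Stiff (0.4 N m, 4 N at the grip), no clicks, stays where it is left.
- fuse_carrier: Black fuse carrier, red spot on top, about 150 g, in either fuse base. Origin at the centre of its body's underside, resting on the base's top; x along its length, z up. Body 84 x 28 x 22 mm; above it a grip block 60 mm (x) x 20 mm (y), from 22 to 51 mm up. Two copper blades reach 16 mm down into slots of the base (2 mm play, held by weight only).
- neutral_link: White neutral link with a blue spot on top, same shape and size as the fuse carrier, plugged into the other base 80 mm away. It stays in its base.
- lockout_tray: Loose open red steel tray, 150 (x) x 200 (y) mm, 40 mm high, walls and floor 3 mm, about 0.7 kg, on the bench on one side of the plate; origin at the centre of its underside, z up.
- breaker_carton: Bystander: open cardboard carton of white breakers 150 x 200 mm, 72 mm high, fixed on the bench on the side of the plate where the tray is not; origin at the centre of its underside.
- multimeter: Bystander: yellow multimeter 175 x 85 x 47 mm lying on the bench beyond the plate, to the left; origin under its centre, x along its length.
- screwdriver: Bystander: blue-handled screwdriver, about 30 mm thick, lying along y on the plate's robot-side edge in front of the fuse bases.
- blue_plug: Bystander: blue industrial plug standing upright, 66 mm across and 150 mm high, beyond the plate; origin under its centre.
- spray_can: Bystander: white and green spray can, 52 mm across and 160 mm high, beyond the plate; origin under its centre.
- tape_blue: Bystander: blue roll of tape, 68 mm across and 19 mm high, lying on a black one on the plate's robot-side edge in front of the switch, top 63 mm above the bench.
Things that resemble listed ones, but are neither listed nor needed, are in the scene too. What is shaped like the fuse_carrier but pink or turquoise is not meant.

How it is judged (in metres and radians):
On the way, in this order (a step that is already met when the one before it is completed fails the run):
1. the lever is brought upright, to off (within 0.09 rad), the fuse carrier still in its base (value of joint changeover_lever between -0.09 and 0.09 rad and z of fuse_carrier in the frame of supply_plate below 0.065 m), for 0.3 s.
2. the fuse carrier is drawn up clear of its base, still upright (z of fuse_carrier in the frame of supply_plate above 0.075 m and angle between fuse_carrier's own z axis and vertical below 0.35 rad), for 0.1 s.
At the end, for the whole second after the job is handed in: The changeover lever rests upright within 0.09 rad (5 degrees) of off; the fuse carrier rests released inside the lockout tray, down on its floor (origin no more than 40 mm above the tray's underside), the tray flat; the neutral link is still in its base (value of joint changeover_lever between -0.09 and 0.09 rad and x of fuse_carrier in the frame of lockout_tray between -0.072 and 0.072 m and y of fuse_carrier in the frame of lockout_tray between -0.097 and 0.097 m and z of fuse_carrier in the frame of lockout_tray below 0.04 m and angle between lockout_tray's own z axis and vertical below 0.1 rad and linear speed of fuse_carrier below 0.02 m/s and distance of neutral_link from where it was at the start of the episode below 0.01 m); the robot touches nothing.
It fails at once if the lever swings across towards the other supply (beyond +0.3 rad) (value of joint changeover_lever above 0.3 rad).
It fails at once if the fuse carrier is drawn while the lever is not at off (more than 0.15 rad from it) (z of fuse_carrier in the frame of supply_plate above 0.068 m and (value of joint changeover_lever below -0.15 rad or value of joint changeover_lever above 0.15 rad)).
It fails at once if the fuse carrier is dropped (falls free of the fingers faster than 0.8 m/s, about 35 mm of fall) (linear speed of fuse_carrier above 0.8 m/s and contact force between fuse_carrier and the fingers below 0.1 N).
It fails at once if the neutral link is pulled up (distance of neutral_link from where it was at the start of the episode above 0.012 m).
It fails at once if a bystander is pushed away (more than 40 mm) or knocked over (distance of any of multimeter, screwdriver, tape_blue, blue_plug, spray_can from where it was at the start of the episode above 0.04 m or angle between any of blue_plug, spray_can's own z axis and vertical above 0.5 rad).
It also fails if it takes over 58 s, if anything falls off the work surface, if the arm or the gripper's body presses on something with over 40 N, if the wrist force passes 120 N, or if a joint passes its speed limit or range.

### The arm

A 6-joint arm with a two-finger parallel gripper is mounted at the origin on the work surface. World frame = base frame: x ahead of the robot, y to its left, z up, the work surface at z = 0. Lengths are in mm, angles in rad, forces in N, time in s.
With the tool pointing down it reaches from about 300 to 775 mm from the base axis. Payload 14.6 kg.
Tool frame: the origin (TCP) lies at the very end of the fingers, on their centre line; the grasp point (between the pads) lies 19 mm behind it; z points along the fingers, y is the line along which they close (so a half turn about z gives the same grasp; the last joint's range is limited). The gripper opens to 94 mm and grips with 3 to 60 N. Pads are 16 mm wide; open, the fingers measure 119 mm over their backs; the gripper's body (75 mm by 177 mm) begins 78 mm behind the grasp point.
Start: joints at [1.141, 0.3, 1.521, -0, 1.321, -0.067], TCP at [195.188, 514.189, 205.446] pointing down, gripper open.
Joint ranges: [-3.03, 3.03], [-0.79, 2.21], [0.23, 2.52], [-1.04, 4.18], [0, 3.07], [-2.55, 2.55]. Speed limits (rad/s): [2.22, 2.22, 2.57, 3.14, 3.14, 3.14].

### API

Orientations are given as [roll, pitch, yaw] about the fixed x, y, z axes, in that order (R = Rz(yaw) Ry(pitch) Rx(roll)).
In Python, from cell import manip gives the robot as it stands.
- The arm moves only by the tool servo_tool, never from a script. Its argument "rows" is a list of rows, each a list of 7 numbers: the turn, a rotation vector about the world's x, y, z in degrees, then the shift along the world's x, y, z in mm, then the closure, from 0 (fully open) to 1 (shut). In form: [[rx, ry, rz, dx, dy, dz, fingers], ...]. A call has 1 to 20 rows; each row shifts and turns the commanded pose from where the row before left it; what a row does not reach is not made up. A row lasts 1/8 s, in which the tool goes at most 62.5 mm and 10.7 degrees, less where a joint would pass 70% of its speed; a pose out of reach is approached as far as the arm can. A call with a gripper value outside its range is refused whole. The fingers move at their own pace and stop on an object; "grip_force" is the grip in N (left out, the last holds). Time passes only in rows, so rows that do not move let the fingers close. It gives the time, the measured TCP pose, the force, the opening and the grip force at its end, in the units of the state.
- manip.read_state(): the state, without advancing time (a new reading comes with each control period).
- manip.camera(name): name is "scene" or "side" or "wrist"; returns the picture (384x512x3 uint8, red, green, blue); there is no depth.
- manip.camera_info(name): a dict with "fx", "fy", "cx", "cy" (pixels), "position" and "rotation" of the camera in the world; the wrist camera has in their place "T_tool_cam" (4x4, takes a point from camera to tool coordinates, whose origin is the TCP and whose axes are the flange's). Camera axes: x right, y down, z forward; pixel columns grow to the right and rows downward; lengths in mm; the calibration is good to about 2 mm. A picture is of the moment at which its call begins: read the wrist's pose just before it. camera_info takes no time and is no camera call.
- manip.sign_off(): hands the job in; it is judged then, once.
The state is a dict: "clock": time; "joints": joint angles; "qd": joint speeds; "effort": joint torques, N m; "eef_pos": TCP position; "eef_rot": TCP orientation; "wrist_force": force on the tool from outside, world axes, zero at the start; "moment": the same for the moment, N m; "finger_gap": finger opening in mm; "finger_force": force on a finger pad.
Only numpy, scipy, OpenCV 4.12 (cv2) and the standard library are available. Lean on these libraries where they do the work, as an engineer would, in place of code of your own. Each camera call takes 0.05 s, during which the arm holds its last target. There are 200 camera calls.

## Working session

There is one attempt and no reset: what is moved stays moved. The work goes in short steps, Python scripts to look and compute and a tool call to move; the robot and the scene stay as the last step left them, time stands still between calls to the robot, and variables do not carry over. Pictures are saved under pics/ and viewed, at most 10 in all, crops included, and the job is handed in when it is done.

Besides the shell and the picture viewer there is one more tool, called after "Emit:" as name([rows], argument=value, ...), one row to a line, values as JSON. servo_tool: Moves the arm, as the interface text tells. Its arguments: {"type":"object","properties":{"rows":{"type":"array","items":{"type":"array","items":{"type":"number"}}},"grip_force":{"type":"number"}},"required":["rows"]}

```bash
mkdir -p pics; ls; cat > h.py <<'E'
import numpy as np, cv2
from cell import manip
from scipy.spatial.transform import Rotation as R
def shot(n,f):
    s=manip.read_state(); im=manip.camera(n); cv2.imwrite('pics/'+f+'.png',im[:,:,::-1]); return im,s
def cam(n,s=None):
    c=manip.camera_info(n); K=np.array([[c['fx'],0,c['cx']],[0,c['fy'],c['cy']],[0,0,1]])
    if n=='wrist':
        T=np.array(c['T_tool_cam']); Rt=R.from_euler('xyz',s['eef_rot']).as_matrix()
        return K,Rt@T[:3,3]+np.array(s['eef_pos']),Rt@T[:3,:3]
    return K,np.array(c['position']),np.array(c['rotation']).reshape(3,3)
def ray(C,u,v):
    K,p,Rm=C; d=Rm@np.linalg.solve(K,[u,v,1]); return p,d/np.linalg.norm(d)
def onz(C,u,v,z):
    p,d=ray(C,u,v); return p+d*(z-p[2])/d[2]
def proj(C,X):
    K,p,Rm=C; x=K@(Rm.T@(np.array(X)-p)); return x[:2]/x[2]
def tri(*rs):
    A=sum(np.eye(3)-np.outer(d,d) for p,d in rs); b=sum((np.eye(3)-np.outer(d,d))@p for p,d in rs); X=np.linalg.solve(A,b)
    return X,[float(np.linalg.norm(np.cross(X-p,d))) for p,d in rs]
E
python3 - <<'E'
from h import *
a,s=shot('scene','s0'); b,_=shot('side','d0'); 
for n in('scene','side'): print(n,manip.camera_info(n))
print(s['eef_pos'],s['eef_rot'],s['clock'],manip.camera_info('wrist'))
E
```

```text
pics
scene {'fx': 494.09565956252266, 'fy': 494.09565956252266, 'cx': 254.22293611832012, 'cy': 183.5377272918243, 'position': array([1226.04920777, -972.32763796, 1260.0682132 ]), 'rotation': array([-2.33239654, -0.00725356,  0.68323924])}
side {'fx': 455.93194949339926, 'fy': 455.93194949339926, 'cx': 248.97909903573156, 'cy': 188.69293715179896, 'position': array([   -5.3050605 , -1104.29088846,   826.45242645]), 'rotation': array([-2.10048546, -0.02373957, -0.4240644 ])}
[195.08909628 513.958053   204.90070711] [-3.14046170e+00 -9.83653236e-05  2.77876415e+00] 0.0 {'fx': 306.0635334017626, 'fy': 306.0635334017626, 'cx': 256.5678341440408, 'cy': 188.88897710826225, 'T_tool_cam': array([[ 4.40693274e-04, -9.62409142e-01, -2.71603479e-01,
         8.09110258e+01],
       [ 9.99999845e-01,  5.16189284e-04, -2.06521946e-04,
        -6.47508885e-01],
       [ 3.38957414e-04, -2.71603346e-01,  9.62409220e-01,
        -1.78189024e+02],
       [ 0.00000000e+00,  0.00000000e+00,  0.00000000e+00,
         1.00000000e+00]])}
```

View pics/s0.png

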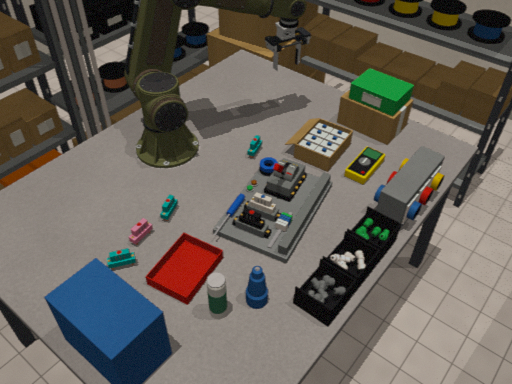

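View pics/d0.png

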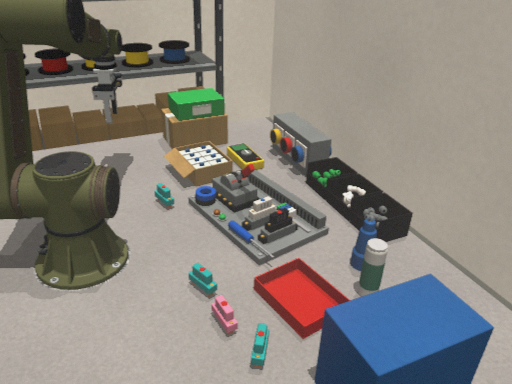

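The scene view shows the black carrier with its red spot near (250,214) and the white link near (263,202). The lever is near (281,167) and the tray near (186,266). The side view shows the carrier near (279,222), the link at (262,208), the red grip at (247,171) and the tray at (303,295).

These could be mistaken for the carrier (scene pixels):
- turquoise at (255,146), (168,207) and (121,259)
- pink at (141,231)
- white link at (263,202)

I choose the black one with the red spot at (250,214) and check it in a close crop.

```bash
sed -i "s/np.array(c\['rotation'\]).reshape(3,3)/R.from_euler('xyz',c['rotation']).as_matrix()/" h.py
python3 - <<'E'
from h import *
a=cv2.imread('pics/s0.png')[140:260,205:340]; b=cv2.imread('pics/d0.png')[145:265,185:330]
f=lambda x:cv2.resize(x,(395,int(x.shape[0]*395/x.shape[1])),interpolation=cv2.INTER_CUBIC)
a,b=f(a),f(b); h=min(len(a),len(b)); cv2.imwrite('pics/c0.png',np.hstack([a[:h],b[:h]])); print(a.shape,b.shape)
for n,f in(('scene','s0'),('side','d0')):
    im=cv2.imread(f'pics/{f}.png'); hs=cv2.cvtColor(im,cv2.COLOR_BGR2HSV)
    m=(((hs[...,0]<7)|(hs[...,0]>173))&(hs[...,1]>170)&(hs[...,2]>90)).astype(np.uint8)
    k,l,st,ce=cv2.connectedComponentsWithStats(m)
    C=cam(n)
    for i in range(1,k):
        if st[i,4]>4: print(n,st[i],ce[i].round(1),onz(C,*ce[i],100 if st[i,4]<1000 else 3).round())
E
```

```text
(351, 395, 3) (326, 395, 3)
scene [274 164   6   6  28] [276.4 166.5] [470.  94. 100.]
scene [361 171   4   3   9] [362.3 171.9] [719. 263. 100.]
scene [388 171   9  11  30] [391.8 175.4] [807. 313. 100.]
scene [420 187  13  15 103] [425.4 193.4] [936. 304. 100.]
scene [166 199   3   3   6] [167.2 199.8] [ 293. -266.  100.]
scene [249 210   6   4  18] [251.3 211.6] [ 539. -131.  100.]
scene [137 223   4   3   9] [138.7 223.9] [ 301. -395.  100.]
scene [ 146  233   76   65 2213] [184.6 267.4] [ 473. -377.    3.]
scene [117 251   4   3   8] [118.6 251.8] [ 340. -507.  100.]
scene [151 285   6   4   7] [153.3 286.3] [ 510. -525.  100.]
side [ 42  59  21  12 208] [51.7 64.5] [  55. 1713.  100.]
side [285 137   6   9  31] [287.8 140.9] [811. 297. 100.]
side [248 164   6   6  24] [250.7 166.6] [588. 155. 100.]
side [278 211   4   2   8] [279.5 211.5] [ 550. -133.  100.]
side [200 268   4   3   9] [201.7 268.9] [ 257. -287.  100.]
side [ 255  269   83   60 2255] [299.7 296.5] [ 487. -376.    3.]
side [222 302   5   3  14] [223.9 303.1] [ 264. -414.  100.]
side [258 332   6   4  16] [260.5 333.2] [ 302. -523.  100.]
```

View pics/c0.png

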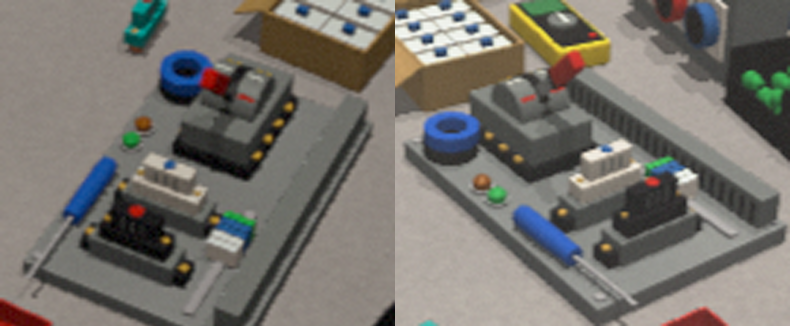

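The crop confirms it: black body with a red spot, in the base furthest -y, and the white link with a blue spot next to it. The red grip leans towards the fuse side. Next I triangulate roughly, then look with the wrist camera.

```bash
python3 - <<'E'
from h import *
S,D=cam('scene'),cam('side')
print('fuse',tri(ray(S,251.3,211.6),ray(D,279.5,211.5)))
print('grip',tri(ray(S,276.4,166.5),ray(D,250.7,166.6)))
def blue(f,lo,hi,box):
    im=cv2.imread(f'pics/{f}.png'); hs=cv2.cvtColor(im,cv2.COLOR_BGR2HSV); m=np.zeros(im.shape[:2],np.uint8); x0,y0,x1,y1=box
    q=hs[y0:y1,x0:x1]; m[y0:y1,x0:x1]=(q[...,0]>100)&(q[...,0]<125)&(q[...,1]>100)
    k,l,st,ce=cv2.connectedComponentsWithStats(m); return [(st[i,4],ce[i].round(1)) for i in range(1,k)]
a=blue('s0',0,0,(255,190,270,202)); b=blue('d0',0,0,(255,192,272,206)); print(a,b)
print('link',tri(ray(S,*a[0][1]),ray(D,*b[0][1])))
print(manip.read_state()['joints'])
E
```

```text
fuse (array([ 545.16508347, -138.15709964,  106.38359897]), [2.4370076756387546, 2.4370076756388817])
grip (array([523.32131177,  18.42238196, 180.22962998]), [1.507732881017521, 1.5077328810174482])
[(np.int32(6), array([262.2, 195.8]))] [(np.int32(6), array([262. , 199.5]))]
link (array([527.13315323, -59.3768257 , 105.88229868]), [2.0183787437365224, 2.0183787437365157])
[ 1.14140502e+00  3.00381311e-01  1.52150253e+00 -2.03967921e-05
  1.32069457e+00 -6.66264954e-02]
```

Emit:
servo_tool([
  [0,0,-4,0,-10,40,0],
  [0,0,-4,24,-40,40,0],
  [0,0,-4,24,-40,40,0],
  [0,0,-4,24,-40,5,0],
  [0,0,-4,24,-40,0,0],
  [0,0,-4,24,-40,0,0],
  [0,0,-4,24,-40,0,0],
  [0,0,-4,24,-40,0,0],
  [0,0,-4,24,-40,0,0],
  [0,0,-4,24,-40,0,0],
  [0,0,-4,24,-40,0,0],
  [0,0,-4,24,-40,0,0],
  [0,0,-4,24,-40,0,0],
  [0,0,-4,24,-40,0,0],
  [0,0,0,20,-10,0,0],
  [0,0,0,0,0,0,0],
  [0,0,0,0,0,0,0],
])

```text
clock: 2.22
eef_pos: [526.7, -25.3, 330.3]
eef_rot: [-3.141, -0.0, 1.802]
wrist_force: [-0.4, 0.5, 0.1]
finger_gap: 93.9
finger_force: 0.0
```

```bash
python3 - <<'E'
from h import *
im,s=shot('wrist','w0'); print(s['clock'],s['eef_pos'],s['eef_rot'])
import json; json.dump({k:list(s[k]) for k in('eef_pos','eef_rot')},open('w0.json','w'))
E
```

```text
2.225 [526.6834693  -25.26857239 330.33528646] [-3.14123866e+00 -2.59012994e-04  1.80195407e+00]
```

View pics/w0.png

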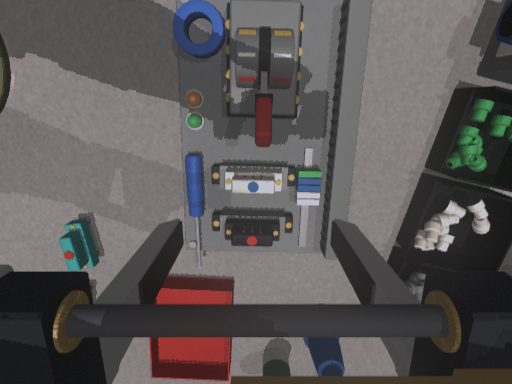

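The wrist view is upright on the plate, with +y up in the image. The red grip is at about (263,120), the carrier's red spot at (252,240), the link's blue spot at (253,187) and the tray's left part at about (193,325).

```bash
python3 - <<'E'
from h import *
import json
s=json.load(open('w0.json')); W,S,D=cam('wrist',s),cam('scene'),cam('side')
im=cv2.imread('pics/w0.png'); hs=cv2.cvtColor(im,cv2.COLOR_BGR2HSV).astype(int)
def blobs(m,mn=8):
    k,l,st,ce=cv2.connectedComponentsWithStats(m.astype(np.uint8)); return [(st[i],ce[i],l==i) for i in range(1,k) if st[i,4]>=mn]
red=((hs[...,0]<8)|(hs[...,0]>172))&(hs[...,1]>130)&(hs[...,2]>50)
for st,ce,m in blobs(red,12):
    print('red',st,ce.round(1))
    if abs(ce[0]-252)<5 and abs(ce[1]-240)<6: f=ce
    if abs(ce[0]-263)<8 and abs(ce[1]-120)<20: g=ce; gm=m
blu=(hs[...,0]>100)&(hs[...,0]<125)&(hs[...,1]>110); blu[:,:235]=0; blu[:,270:]=0
for st,ce,m in blobs(blu): print('blue',st,ce.round(1)); l=ce if abs(ce[1]-187)<6 else None
F,e=tri(ray(W,*f),ray(S,251.3,211.6),ray(D,279.5,211.5)); print('fuse',F.round(1),e, onz(W,*f,106).round(1))
try:
  L,e=tri(ray(W,*l),ray(S,262.2,195.8),ray(D,262,199.5)); print('link',L.round(1),e, onz(W,*l,106).round(1))
  d=onz(W,*l,106)-onz(W,*f,106); print('yaw',np.degrees(np.arctan2(-d[0],d[1])))
except Exception as x: print(x)
G,e=tri(ray(W,*g),ray(S,276.4,166.5),ray(D,250.7,166.6)); print('grip',G.round(1),e)
r=cv2.minAreaRect(np.argwhere(gm)[:,::-1].astype(np.float32)); print(r)
for v in range(int(np.argwhere(gm)[:,0].min()),int(np.argwhere(gm)[:,0].max())+1,6):
    us=np.where(gm[v])[0]; print(v,us.min(),us.max(),onz(W,us.mean(),v,165).round(1))
# plate left edge fit
E
```

```text
red [239  77  16   4  49] [246.1  78.6]
red [274  79   8   2  14] [277.4  79.4]
red [256  98  16  44 610] [263.3 118.4]
red [247 236  10  10  79] [251.4 240.3]
red [ 64 251  10   8  54] [ 68.4 254.8]
red [ 154  277   78   28 1340] [189.6 294.9]
red [ 149  337   82   44 3356] [190.4 357.5]
blue [248 183  10   9  72] [252.7 186.8]
fuse [ 544.4 -136.7  104.9] [1.5210364963123377, 2.1723645699880567, 3.142059345442198] [ 543.  -135.2  106. ]
link [527.  -58.2 105. ] [0.6382440280733007, 1.9667438969214068, 2.273069437097461] [526.8 -57.3 106. ]
yaw 11.70051876866183
grip [521.   30.9 172.5] [7.383141310176685, 5.21857396167843, 8.33722442487193]
((263.5, 119.5), (43.0, 15.0), 90.0)
98 259 268 [512.7  58.  165. ]
104 256 271 [514.2  51.9 165. ]
110 256 271 [515.7  45.8 165. ]
116 256 270 [516.6  39.5 165. ]
122 256 270 [518.2  33.3 165. ]
128 257 270 [520.2  27.1 165. ]
134 256 270 [521.2  20.6 165. ]
140 263 267 [525.3  14.8 165. ]
```

```bash
python3 - <<'E'
from h import *
import json
s=json.load(open('w0.json')); W,S,D=cam('wrist',s),cam('scene'),cam('side')
c,n=np.cos(np.radians(12.6)),np.sin(np.radians(12.6)); P=np.array([500.3,105.4,88]); ey=np.array([-n,c,0])
for th in(-.82,-.75,-.65):
  for r in(77,105,135):
    X=P+ey*r*np.sin(th)+np.array([0,0,r*np.cos(th)]); print(th,r,X.round(1),[proj(C,X).round(1) for C in(W,S,D)])
X=P+ey*-77+[0,0,72]; u,v=proj(W,X); print('lateral from image',onz(W,263.5,v,160).round(1))
# tray: red rim in scene and side
for nme,f in(('scene','s0'),('side','d0')):
    im=cv2.imread(f'pics/{f}.png'); hs=cv2.cvtColor(im,cv2.COLOR_BGR2HSV)
    m=(((hs[...,0]<8)|(hs[...,0]>172))&(hs[...,1]>130)&(hs[...,2]>50)).astype(np.uint8)
    k,l,st,ce=cv2.connectedComponentsWithStats(m); i=1+st[1:,4].argmax()
    h=cv2.convexHull(np.argwhere(l==i)[:,::-1].astype(np.int32)); q=cv2.approxPolyDP(h,6,True)[:,0]; C=cam(nme)
    print(nme,[(tuple(map(int,p)),onz(C,*p,40)[:2].round().tolist(),onz(C,*p,0)[:2].round().tolist()) for p in q])
# spray can & plug tops
print('can',tri(ray(S,217,279),ray(D,376,246)),'plug',tri(ray(S,257,270),ray(D,368,225)))
E
```

```text
-0.82 77 [512.6  50.5 140.5] [array([261.4, 104.8]), array([279.1, 169.5]), array([242.8, 173.6])]
-0.82 105 [517.   30.5 159.6] [array([261.4, 124. ]), array([276.8, 168.9]), array([246.8, 170.7])]
-0.82 135 [521.8   9.1 180.1] [array([261.3, 146.1]), array([274.2, 168.3]), array([251.3, 167.6])]
-0.75 77 [511.7  54.2 144.3] [array([261.5, 101.4]), array([279.6, 168. ]), array([242.1, 172. ])]
-0.75 105 [515.9  35.6 164.8] [array([261.5, 119.4]), array([277.5, 166.8]), array([245.9, 168.6])]
-0.75 135 [520.4  15.6 186.8] [array([261.5, 140.6]), array([275.2, 165.5]), array([250. , 164.8])]
-0.65 77 [510.5  59.9 149.3] [array([261.6,  95.9]), array([280.4, 165.9]), array([241.1, 169.9])]
-0.65 105 [514.2  43.4 171.6] [array([261.7, 112.1]), array([278.6, 163.9]), array([244.4, 165.7])]
-0.65 135 [518.1  25.7 195.5] [array([261.8, 131.3]), array([276.6, 161.7]), array([248., 161.])]
lateral from image [519.4  30.8 160. ]
scene [((222, 250), [538.0, -273.0], [515.0, -250.0]), ((187, 303), [589.0, -479.0], [568.0, -463.0]), ((147, 283), [450.0, -506.0], [424.0, -490.0]), ((183, 233), [394.0, -301.0], [367.0, -279.0])]
side [((348, 300), [568.0, -465.0], [597.0, -432.0]), ((302, 337), [407.0, -521.0], [428.0, -491.0]), ((257, 292), [376.0, -354.0], [395.0, -316.0]), ((255, 278), [393.0, -306.0], [413.0, -265.0]), ((298, 258), [535.0, -278.0], [562.0, -236.0])]
can (array([ 658.59812188, -423.23882637,  151.37631421]), [3.552194287332698, 3.5521942873326866]) plug (array([ 715.1124499 , -321.07374072,  133.08734941]), [3.7312405183873074, 3.73124051838737])
```

Emit:
servo_tool([
  [0,0,-0.6,-4,28,0,0],
  [0,0,0,-4,29,0,0],
  [0,0,0,0,0,-40,0],
  [0,0,0,0,0,-40,0],
  [0,0,0,0,0,-40,0],
  [0,0,0,0,0,-38,0],
  [0,0,0,0,0,-30,0],
  [0,0,0,0,0,0,0.5],
  [0,0,0,0,0,0,0.6],
  [0,0,0,0,0,0,0.6],
], grip_force=25)

```text
clock: 3.52
eef_pos: [519.7, 31.3, 143.9]
eef_rot: [3.139, 0.001, 1.791]
wrist_force: [-0.3, 0.2, 0.5]
finger_gap: 67.1
finger_force: 0.0
```

```bash
python3 - <<'E'
from h import *
a,s=shot('scene','s1'); b,_=shot('side','d1'); w,_=shot('wrist','w1')
f=lambda x:cv2.resize(x,(395,395),interpolation=cv2.INTER_CUBIC)[:,:,::-1]
cv2.imwrite('pics/c1.png',np.hstack([f(a[110:230,225:345]),f(b[110:230,195:315])]))
print(s['eef_pos'],s['finger_gap'],s['wrist_force'])
E
```

```text
[519.71588477  31.32119961 143.94771808] 67.06830529937888 [-0.30082564  0.24499571  0.45000325]
```

View pics/c1.png

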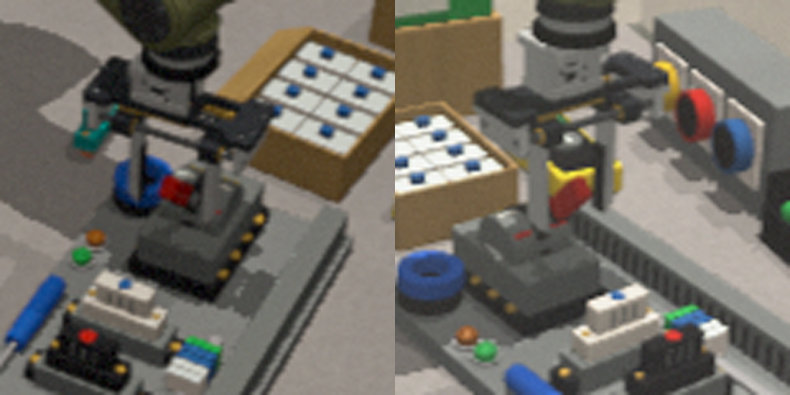

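The fingers straddle the red grip, at left-crop (175,190) and right-crop (570,195), with both sides clear. I close gradually.

Emit:
servo_tool([
  [0,0,0,0,0,-2,0.8],
  [0,0,0,0,0,0,0.9],
  [0,0,0,0,0,0,0.9],
  [0,0,0,0,0,0,0.9],
  [0,0,0,0,0,0,0.9],
  [0,0,0,0,0,0,0.9],
  [0,0,0,0,0,0,0.9],
])

```text
clock: 4.55
eef_pos: [520.4, 31.6, 140.6]
eef_rot: [3.138, 0.0, 1.791]
wrist_force: [10.2, 3.4, -6.9]
finger_gap: 17.5
finger_force: 25.0
```

Emit:
servo_tool([
  [0,0,0,-1.3,6,6,0.9],
  [0,0,0,-1.4,6.4,5.5,0.9],
  [0,0,0,-1.5,6.7,4.9,0.9],
  [0,0,0,-1.6,7.2,4.3,0.9],
  [0,0,0,-1.7,7.6,3.8,0.9],
  [0,0,0,-1.7,7.8,3.1,0.9],
  [0,0,0,-1.8,8,2.4,0.9],
  [0,0,0,-1.8,8.1,1.7,0.9],
  [0,0,0,-1.9,8.3,1,0.9],
  [0,0,0,-1.9,8.4,0.4,0.9],
  [0,0,0,0,0,0,0.9],
  [0,0,0,0,0,0,0.9],
])

```text
clock: 6.05
eef_pos: [504.8, 105.9, 174.4]
eef_rot: [3.135, 0.001, 1.791]
wrist_force: [17.6, 3.3, -1.6]
finger_gap: 18.1
finger_force: 25.0
```

```bash
python3 - <<'E'
from h import *
a,s=shot('scene','s2'); b,_=shot('side','d2')
f=lambda x:cv2.resize(x,(395,395),interpolation=cv2.INTER_CUBIC)[:,:,::-1]
cv2.imwrite('pics/c2.png',np.hstack([f(a[100:220,225:345]),f(b[100:220,195:315])]))
print(s['eef_pos'],s['finger_gap'],s['wrist_force'])
d=np.array(s['eef_pos'])-[500.3,105.4,69]; y=-.218*d[0]+.976*d[1]; print('theta',np.arctan2(y,d[2]),np.hypot(y,d[2]))
E
```

```text
[504.82291104 105.93828183 174.39932132] 18.13156087939421 [17.55691227  3.28539677 -1.64212952]
theta -0.0043703185215806396 105.40032787325245
```

View pics/c2.png

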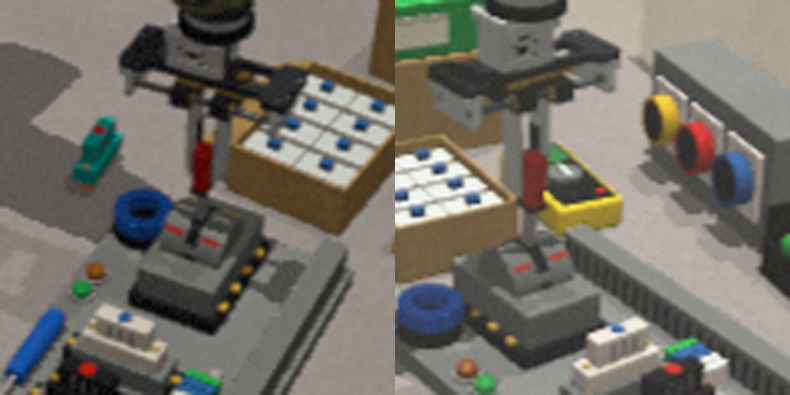

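The lever looks upright in both crops, with the red grip at left (202,165) and right (534,178). I release and lift, then measure the tilt with the gripper out of the way.

Emit:
servo_tool([
  [0,0,0,0,0,0,0.4],
  [0,0,0,0,0,0,0.3],
  [0,0,0,0,0,0,0.3],
  [0,0,0,0,0,30,0.2],
  [0,0,0,0,0,50,0],
  [0,0,0,0,0,50,0],
  [0,0,0,10,-45,20,0],
  [0,0,0,10,-45,0,0],
  [0,0,0,10,-45,0,0],
  [0,0,0,0,0,0,0],
  [0,0,0,0,0,0,0],
])

```text
clock: 7.52
eef_pos: [532.5, -29.0, 323.5]
eef_rot: [-3.141, -0.0, 1.791]
wrist_force: [-0.0, 0.9, -0.5]
finger_gap: 94.0
finger_force: 0.0
```

```bash
python3 - <<'E'
from h import *
w,s=shot('wrist','w3'); a,_=shot('scene','s3'); b,_=shot('side','d3'); print(s['eef_pos'],s['eef_rot'])
c,n=np.cos(np.radians(12.6)),np.sin(np.radians(12.6)); ex=np.array([c,n,0]);ey=np.array([-n,c,0])
C={'s':cam('scene'),'d':cam('side'),'w':cam('wrist',s)}; res={}
P=np.array([502,105.5,88])
for k,im in(('s',a),('d',b),('w',w)):
    hs=cv2.cvtColor(im,cv2.COLOR_RGB2HSV).astype(int)
    m=(((hs[...,0]<8)|(hs[...,0]>172))&(hs[...,1]>110)&(hs[...,2]>45)).astype(np.uint8)
    n_,l,st,ce=cv2.connectedComponentsWithStats(m); e0=proj(C[k],P+[0,0,105]); print(k,e0.round(1))
    i=[j for j in range(1,n_) if st[j,4]>15 and np.linalg.norm(ce[j]-e0)<25]
    print([(st[j],ce[j].round(1)) for j in i])
    j=max(i,key=lambda j:st[j,4]); pts=np.argwhere(l==j)[:,::-1].astype(np.float32)
    print('line',cv2.fitLine(pts,cv2.DIST_L2,0,.01,.01).ravel().round(3))
    # expected axis directions for tilts
    for th in(-.1,0,.1):
        q=[proj(C[k],P+ey*r*np.sin(th)+[0,0,r*np.cos(th)]) for r in(77,135)]; d=q[1]-q[0]; print(th,(d/np.linalg.norm(d)).round(3),((q[0]+q[1])/2).round(1))
    res[k]=ray(C[k],*ce[j])
X,e=tri(res['s'],res['d']); print('grip ctr',X,e)
# spots again in wrist
hs=cv2.cvtColor(w,cv2.COLOR_RGB2HSV).astype(int)
for nm,m in(('red',((hs[...,0]<8)|(hs[...,0]>172))&(hs[...,1]>130)&(hs[...,2]>50)),('blue',(hs[...,0]>100)&(hs[...,0]<125)&(hs[...,1]>110))):
    k,l,st,ce=cv2.connectedComponentsWithStats(m.astype(np.uint8))
    for i in range(1,k):
        if 20<st[i,4]<2000: print(nm,st[i],ce[i].round(1),onz(C['w'],*ce[i],106).round(1))
E
```

```text
[532.45098973 -28.95309946 323.47393278] [-3.14139295e+00 -3.14310361e-04  1.79075278e+00]
s [287.1 148.3]
[(array([283, 144,   7,  14,  70], dtype=int32), array([286.5, 151.3]))]
line [ 1.81000e-01 -9.84000e-01  2.86514e+02  1.51300e+02]
-0.1 [ 0.015 -1.   ] [285.8 149.9]
0 [ 0.069 -0.998] [287.1 148. ]
0.1 [ 0.114 -0.994] [288.3 146.3]
d [233.1 152. ]
[(array([233, 145,   8,  18, 115], dtype=int32), array([236.6, 153.7]))]
line [ 3.9000e-02 -9.9900e-01  2.3660e+02  1.5373e+02]
-0.1 [ 0.077 -0.997] [235.1 153. ]
0 [ 0.007 -1.   ] [233.1 151.6]
0.1 [-0.057 -0.998] [231.2 150.6]
w [258.3  36.6]
[(array([250,  35,  20,  30, 564], dtype=int32), array([259.5,  49.5]))]
line [ 8.0000e-03 -1.0000e+00  2.5947e+02  4.9505e+01]
-0.1 [ 0.076 -0.997] [258.3  48.8]
0 [ 0.023 -1.   ] [258.3  35.7]
0.1 [ 0.014 -1.   ] [258.3  22.5]
grip ctr [508.83454443  93.2805523  191.17838293] [0.0009830868203464355, 0.0009830868204595926]
red [250  35  20  29 527] [259.7  49.1] [503.4 108.7 106. ]
red [234  73  16   3  47] [241.3  74. ] [487.8  76.7 106. ]
red [268  74  16   2  29] [275.4  74.4] [528.3  85.2 106. ]
red [244 235  10  10  84] [248.7 239.5] [ 542.9 -135.5  106. ]
red [ 60 252   9   9  56] [ 64.  256.1] [ 290.2 -218.7  106. ]
red [ 153  277   78   28 1271] [188.7 295.3] [ 474.9 -243.6  106. ]
blue [ 166    0   53   53 1661] [191.9  24.5] [420.4 117.2 106. ]
blue [496   0  16  36 150] [502.7  24.5] [774.  196.4 106. ]
blue [181 153  19  63 942] [190.6 183.3] [449.8 -72.5 106. ]
blue [295 176  24  13 279] [307. 182.] [601.2 -36.7 106. ]
blue [245 180  10  10  77] [249.5 184.8] [527.1 -57.2 106. ]
blue [305 338   4   9  21] [306.4 341.3] [ 667.7 -285.3  106. ]
blue [318 360  27  16 180] [330.1 365.7] [ 717.1 -322.7  106. ]
```

View pics/w3.png

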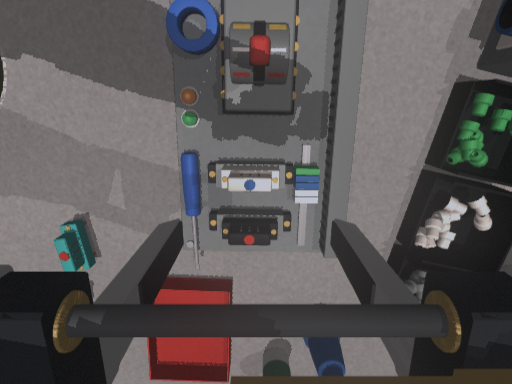

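The wrist view shows the lever on the drum at (260,49), with the red marks at (241,74) and (275,74) and the yellow marks near row 27. The carrier and link have not moved. The tilt estimates disagree, between 0 and -0.13, so I measure the marks and the grip outline before going on.

```bash
python3 - <<'E'
from h import *
w=cv2.imread('pics/w3.png');a=cv2.imread('pics/s3.png');b=cv2.imread('pics/d3.png')
f=lambda x:cv2.resize(x,(400,300),interpolation=cv2.INTER_CUBIC)
cv2.imwrite('pics/c3.png',np.vstack([np.hstack([f(w[0:90,200:320]),f(a[130:190,250:330])]),np.hstack([f(b[135:195,195:275]),f(a[130:190,250:330])*0])]))
for n,im,bx in(('w',w,(220,10,300,90)),('s',a,(255,135,320,190)),('d',b,(205,140,270,195))):
    hs=cv2.cvtColor(im,cv2.COLOR_BGR2HSV).astype(int); q=hs[bx[1]:bx[3],bx[0]:bx[2]]
    for nm,m in(('red',((q[...,0]<8)|(q[...,0]>172))&(q[...,1]>90)&(q[...,2]>40)),('yel',(q[...,0]>10)&(q[...,0]<35)&(q[...,1]>80)&(q[...,2]>60))):
        k,l,st,ce=cv2.connectedComponentsWithStats(m.astype(np.uint8))
        for i in range(1,k):
            if st[i,4]>=4: print(n,nm,(ce[i]+bx[:2]).round(1),st[i,:2]+bx[:2],st[i,2:])
E
```

```text
w red [259.5  49.5] [250  35] [ 20  30 569]
w red [241.2  73.8] [233  72] [17  5 70]
w red [275.9  74.5] [268  73] [17  4 67]
w yel [221.6  19. ] [220  14] [ 4 11 36]
w yel [297.1  20.1] [296  15] [ 4 11 32]
w yel [240.9  25.9] [233  23] [17  6 87]
w yel [277.5  26.3] [269  24] [18  6 96]
w yel [221.8  45.1] [220  41] [ 4  9 28]
w yel [295.9  46.4] [294  42] [ 5 10 30]
w yel [222.   69.8] [220  66] [ 4  9 26]
w yel [294.8  71. ] [294  67] [ 3  9 23]
s red [255.2 139. ] [255 138] [2 3 4]
s red [286.3 151.4] [283 144] [ 7 15 76]
s red [277.3 169.2] [275 168] [ 6  3 11]
s red [288.3 173. ] [286 172] [ 6  3 11]
s yel [304.5 151.8] [290 135] [ 30  33 486]
s yel [303.2 176. ] [302 175] [ 4  3 10]
s yel [255.5 181.5] [255 180] [2 4 8]
s yel [299.5 181.6] [298 180] [ 4  4 11]
s yel [296. 187.] [295 186] [3 3 9]
d red [236.6 153.9] [233 145] [  8  18 117]
d red [257.3 157.6] [256 157] [4 2 7]
d red [243.6 177.4] [242 177] [5 2 8]
d red [233.5 180.7] [231 180] [ 6  3 10]
d yel [218.6 161.5] [205 140] [ 29  44 595]
d yel [251.3 162.7] [238 144] [ 26  28 251]
```

View pics/c3.png

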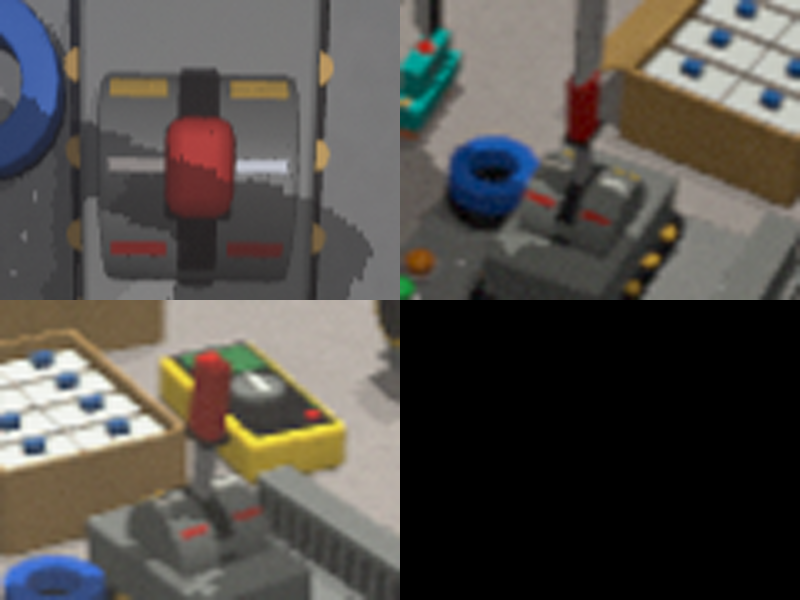

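The wrist crop shows the white mark at row 48.6, partly covered by the lever end. The camera is therefore looking along the lever, which suggests it still leans about 0.1 towards the fuses. I work it out from rays.

```bash
python3 - <<'E'
from h import *
s=manip.read_state(); W,S,D=cam('wrist',s),cam('scene'),cam('side')
th=np.radians(12.6); ey=np.array([-np.sin(th),np.cos(th),0]); ex=np.array([np.cos(th),np.sin(th),0]); P=np.array([500.3,105.4,88])
rel=lambda X:np.array([(X-P)@ex,(X-P)@ey,X[2]]).round(1)
print('cam',rel(W[1]))
for p in(((241.2,73.8),(277.3,169.2),(233.5,180.7)),((275.9,74.5),(288.3,173),(243.6,177.4))):
    X,e=tri(ray(W,*p[0]),ray(S,*p[1]),ray(D,*p[2])); print('redmark',rel(X),np.round(e,1))
for z in(115,120,125,130): print(z,'red',rel(onz(W,258.5,74.1,z)),'yel',rel(onz(W,259.2,26.1,z)))
for z in(130,135,140): print(z,'white',rel(onz(W,259,48.6,z)))
for r in(35,47.5,48.5,61.5,64.5): print('end row',r,rel(onz(W,259.5,r,222.)))
E
```

```text
cam [ 3.000e-01 -5.790e+01  5.019e+02]
redmark [-18.  -26.4 108.4] [1.7 1.9 3.2]
redmark [ 23.5 -26.3 107.5] [0.9 1.9 2.4]
115 red [  2.4 -25.6 115. ] yel [  3.1  25.9 115. ]
120 red [  2.4 -26.  120. ] yel [  3.   24.8 120. ]
125 red [  2.4 -26.4 125. ] yel [  3.   23.7 125. ]
130 red [  2.4 -26.9 130. ] yel [  2.9  22.6 130. ]
130 white [ 2.8e+00 -1.0e-01  1.3e+02]
135 white [  2.8  -0.9 135. ]
140 white [  2.8  -1.6 140. ]
end row 35 [  2.6  -4.  222. ]
end row 47.5 [  2.6 -13.5 222. ]
end row 48.5 [  2.6 -14.3 222. ]
end row 61.5 [  2.7 -24.5 222. ]
end row 64.5 [  2.7 -26.9 222. ]
```

The pivot line is confirmed by the symmetric marks. The lever end sits at y' = -14, so the lever is at about -0.105 rad and needs a little more. I re-grip it centred and move it 12.5 mm further.

Emit:
servo_tool([
  [0,0,0,-9,42,0,0],
  [0,0,0,-9,42,0,0],
  [0,0,0,-9,40,0,0.2],
  [0,0,0,0,0,-50,0.3],
  [0,0,0,0,0,-50,0.3],
  [0,0,0,0,0,-50,0.4],
  [0,0,0,0,0,0,0.9],
  [0,0,0,0,0,0,0.9],
  [0,0,0,0,0,0,0.9],
  [0,0,0,0,0,0,0.9],
  [0,0,0,0,0,0,0.9],
  [0,0,0,0,0,0,0.9],
  [0,0,0,0,0,0,0.9],
  [0,0,0,0,0,0,0.9],
], grip_force=30)

```text
clock: 9.43
eef_pos: [507.2, 95.0, 174.9]
eef_rot: [3.137, 0.0, 1.791]
wrist_force: [12.8, 3.9, 0.3]
finger_gap: 17.9
finger_force: 30.0
```

Emit:
servo_tool([
  [0,0,0,-0.9,4.1,0.3,0.9],
  [0,0,0,-0.9,4.1,0.2,0.9],
  [0,0,0,-0.9,4,0,0.9],
  [0,0,0,0,0,0,0.9],
  [0,0,0,0,0,0,0.9],
  [0,0,0,0,0,0,0.4],
  [0,0,0,0,0,0,0.3],
  [0,0,0,0,0,0,0.2],
  [0,0,0,0,0,50,0.1],
  [0,0,0,0,0,50,0],
  [0,0,0,0,0,50,0],
  [0,0,0,10,-45,0,0],
  [0,0,0,10,-45,0,0],
  [0,0,0,10,-45,0,0],
  [0,0,0,0,0,0,0],
  [0,0,0,0,0,0,0],
])

```text
clock: 11.42
eef_pos: [532.8, -27.7, 324.0]
eef_rot: [-3.141, -0.0, 1.791]
wrist_force: [0.3, -0.1, -0.2]
finger_gap: 93.9
finger_force: 0.0
```

```bash
python3 - <<'E'
from h import *
w,s=shot('wrist','w4'); a,_=shot('scene','s4'); b,_=shot('side','d4'); W,S,D=cam('wrist',s),cam('scene'),cam('side')
print(s['eef_pos'],s['eef_rot'],s['clock'])
th=np.radians(12.6); ey=np.array([-np.sin(th),np.cos(th),0]); ex=np.array([np.cos(th),np.sin(th),0]); P=np.array([500.3,105.4,88])
rel=lambda X:np.array([(X-P)@ex,(X-P)@ey,X[2]]).round(1)
cs={}
for n,im,C in(('w',w,W),('s',a,S),('d',b,D)):
    hs=cv2.cvtColor(im,cv2.COLOR_RGB2HSV).astype(int); e0=proj(C,P+[2,-5,105])
    k,l,st,ce=cv2.connectedComponentsWithStats((((hs[...,0]<8)|(hs[...,0]>172))&(hs[...,1]>90)&(hs[...,2]>40)).astype(np.uint8))
    for i in range(1,k):
        if st[i,4]>50 and np.linalg.norm(ce[i]-e0)<30: print(n,st[i],ce[i].round(1)); cs[n]=(ce[i],st[i])
X,e=tri(ray(S,*cs['s'][0]),ray(D,*cs['d'][0])); print('ctr',rel(X),e)
st=cs['w'][1]; v0=st[1]
print('end from far edge+12mm', rel(onz(W,cs['w'][0][0],v0,222)), 'mean',rel(onz(W,*cs['w'][0],222)))
hs=cv2.cvtColor(w,cv2.COLOR_RGB2HSV).astype(int)
print('cam',rel(W[1]))
c=w[0:90,200:320]; cv2.imwrite('pics/c4.png',cv2.resize(c,(600,450),interpolation=cv2.INTER_CUBIC)[:,:,::-1])
E
```

```text
[532.77233068 -27.7244296  324.01178699] [-3.14144997e+00 -2.69739082e-04  1.79078602e+00] 11.425
w [249  22  21  37 695] [258.9  39.4]
s [284 143   7  14  72] [287.4 150.5]
d [231 144   9  18 116] [234.8 152.4]
ctr [  5.6  -5.8 190.9] [1.737111003978042, 1.7371110039780642]
end from far edge+12mm [  2.7   6.4 222. ] mean [  2.7  -6.7 222. ]
cam [  0.9 -57.4 502.2]
```

View pics/c4.png

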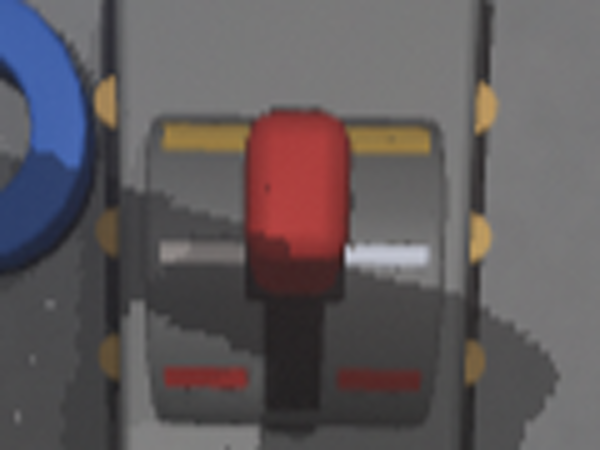

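The end's far edge is now at y' = +6.4, putting its centre at about -5.6 and the lever at about -0.05 rad. That is inside tolerance with little margin, so I give it one more small correction, the same way.

Emit:
servo_tool([
  [0,0,0,-9,43,0,0],
  [0,0,0,-9,43,0,0],
  [0,0,0,-8.8,42.7,0,0.2],
  [0,0,0,0,0,-50,0.3],
  [0,0,0,0,0,-50,0.3],
  [0,0,0,0,0,-50,0.4],
  [0,0,0,0,0,0,0.9],
  [0,0,0,0,0,0,0.9],
  [0,0,0,0,0,0,0.9],
  [0,0,0,0,0,0,0.9],
  [0,0,0,0,0,0,0.9],
  [0,0,0,0,0,0,0.9],
  [0,0,0,0,0,0,0.9],
  [0,0,0,-1,4.4,0,0.9],
  [0,0,0,-1,4.4,0,0.9],
  [0,0,0,0,0,0,0.9],
  [0,0,0,0,0,0,0.9],
])

```text
clock: 13.7
eef_pos: [504.6, 108.6, 175.1]
eef_rot: [3.14, 0.002, 1.79]
wrist_force: [-0.8, -4.4, 6.3]
finger_gap: 17.8
finger_force: 30.0
```

Emit:
servo_tool([
  [0,0,0,0,0,0,0.4],
  [0,0,0,0,0,0,0.3],
  [0,0,0,0,0,0,0.2],
  [0,0,0,0,0,50,0.1],
  [0,0,0,0,0,50,0],
  [0,0,0,0,0,50,0],
  [0,0,0,10,-45,0,0],
  [0,0,0,10,-45,0,0],
  [0,0,0,10,-45,0,0],
  [0,0,0,0,0,0,0],
  [0,0,0,0,0,0,0],
])

```text
clock: 15.08
eef_pos: [534.0, -25.2, 324.0]
eef_rot: [-3.141, -0.0, 1.791]
wrist_force: [-0.3, 0.3, -0.5]
finger_gap: 94.1
finger_force: 0.0
```

```bash
cat > lev.py <<'E'
from h import *
w,s=shot('wrist','w5'); a,_=shot('scene','s5'); b,_=shot('side','d5'); W,S,D=cam('wrist',s),cam('scene'),cam('side')
print(s['eef_pos'],s['eef_rot'],s['clock'])
th=np.radians(12.6); ey=np.array([-np.sin(th),np.cos(th),0]); ex=np.array([np.cos(th),np.sin(th),0]); P=np.array([500.3,105.4,88])
rel=lambda X:np.array([(X-P)@ex,(X-P)@ey,X[2]]).round(1)
cs={}
for n,im,C in(('w',w,W),('s',a,S),('d',b,D)):
    hs=cv2.cvtColor(im,cv2.COLOR_RGB2HSV).astype(int); e0=proj(C,P+[2,-5,105])
    k,l,st,ce=cv2.connectedComponentsWithStats((((hs[...,0]<8)|(hs[...,0]>172))&(hs[...,1]>90)&(hs[...,2]>40)).astype(np.uint8))
    for i in range(1,k):
        if st[i,4]>50 and np.linalg.norm(ce[i]-e0)<30: print(n,st[i],ce[i].round(1)); cs[n]=(ce[i],st[i])
X,e=tri(ray(S,*cs['s'][0]),ray(D,*cs['d'][0])); print('ctr',rel(X),e)
if 'w' in cs: print('far edge',rel(onz(W,cs['w'][0][0],cs['w'][1][1],222)))
E
python3 lev.py
```

```text
[534.00879663 -25.20729925 323.96227611] [-3.14143763e+00 -3.05667834e-04  1.79081683e+00] 15.075
w [247  15  21  41 771] [257.   34.7]
s [285 143   7  13  69] [288.2 149.9]
d [231 143   8  18 119] [234.  151.8]
ctr [  6.3  -0.6 190.5] [2.1884706676136036, 2.1884706676136028]
far edge [  2.8  13.8 222. ]
```

The lever is now at about 0: grip centre at y' = -0.6, far edge at +13.8. Next is the carrier.

Emit:
servo_tool([
  [0,0,0,4,-37,-20,0],
  [0,0,0,3,-37,-40,0],
  [0,0,0,3,-37,-40,0],
  [0,0,0,0,0,-45,0],
  [0,0,0,0,0,-40,0],
  [0,0,0,0,0,-30,0],
  [0,0,0,0,0,-17,0],
  [0,0,0,0,0,-10,0],
  [0,0,0,0,0,0,0.1],
  [0,0,0,0,0,0,0.2],
], grip_force=30)

```text
clock: 16.48
eef_pos: [544.6, -136.7, 83.1]
eef_rot: [3.14, 0.001, 1.791]
wrist_force: [0.5, -0.2, 0.6]
finger_gap: 78.4
finger_force: 0.0
```

```bash
python3 - <<'E'
from h import *
a,s=shot('scene','s6'); b,_=shot('side','d6')
f=lambda x:cv2.resize(x,(395,395),interpolation=cv2.INTER_CUBIC)[:,:,::-1]
cv2.imwrite('pics/c6.png',np.hstack([f(a[150:250,205:305]),f(b[150:250,225:325])]))
print(s['eef_pos'],s['finger_gap'],s['wrist_force'])
E
```

```text
[ 544.60890399 -136.72121818   83.07066219] 78.42358953769035 [ 0.53510465 -0.17774219  0.59246996]
```

View pics/c6.png

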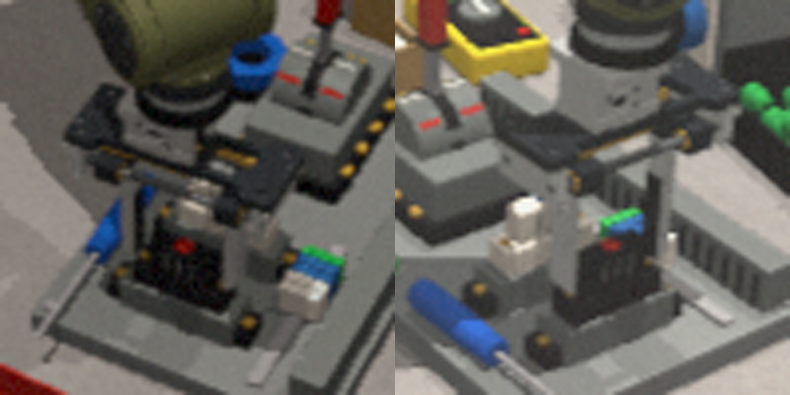

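The fingers straddle the black carrier, with its red spot at left-crop (183,245) and right-crop (612,245). The lever is upright behind and everything else is clear. I close on it and lift.

Emit:
servo_tool([
  [0,0,0,0,0,0,0.5],
  [0,0,0,0,0,0,0.5],
  [0,0,0,0,0,0,0.5],
  [0,0,0,0,0,0,0.5],
  [0,0,0,0,0,0,0.5],
  [0,0,0,0,0,0,0.5],
])

```text
clock: 17.32
eef_pos: [544.2, -136.7, 82.3]
eef_rot: [3.141, 0.0, 1.791]
wrist_force: [-0.2, -0.2, 5.3]
finger_gap: 59.9
finger_force: 30.0
```

Emit:
servo_tool([
  [0,0,0,0,0,6,0.5],
  [0,0,0,0,0,8,0.5],
  [0,0,0,0,0,8,0.5],
  [0,0,0,0,0,15,0.5],
  [0,0,0,0,0,20,0.5],
  [0,0,0,0,0,23,0.5],
  [0,0,0,0,0,0,0.5],
])

```text
clock: 18.2
eef_pos: [544.8, -136.8, 164.1]
eef_rot: [3.139, 0.002, 1.791]
wrist_force: [-0.8, -0.2, -1.7]
finger_gap: 59.8
finger_force: 30.0
```

Emit:
servo_tool([
  [0,0,0,-7,-26,0,0.5],
  [0,0,0,-8,-30,0,0.5],
  [0,0,0,-8,-30,0,0.5],
  [0,0,0,-8,-32,0,0.5],
  [0,0,0,-8,-32,0,0.5],
  [0,0,0,-8,-32,0,0.5],
  [0,0,0,-8,-32,0,0.5],
  [0,0,-1,-8,-32,0,0.5],
  [0,0,-1,0,0,0,0.5],
  [0,0,0,0,0,0,0.5],
  [0,0,0,0,0,0,0.5],
])

```text
clock: 19.58
eef_pos: [481.4, -381.7, 161.9]
eef_rot: [-3.141, -0.0, 1.757]
wrist_force: [1.2, -0.0, -1.3]
finger_gap: 59.7
finger_force: 30.0
```

```bash
python3 - <<'E'
from h import *
w,s=shot('wrist','w7'); a,_=shot('scene','s7'); b,_=shot('side','d7'); W,S,D=cam('wrist',s),cam('scene'),cam('side')
print(s['eef_pos'],s['finger_gap'],s['wrist_force'])
X0=np.array(s['eef_pos'])+[0,0,24]; cs={}
for n,im,C in(('w',w,W),('s',a,S),('d',b,D)):
    hs=cv2.cvtColor(im,cv2.COLOR_RGB2HSV).astype(int); e0=proj(C,X0); print(n,'exp spot',e0.round(1))
    k,l,st,ce=cv2.connectedComponentsWithStats((((hs[...,0]<8)|(hs[...,0]>172))&(hs[...,1]>130)&(hs[...,2]>60)).astype(np.uint8))
    for i in range(1,k):
        if st[i,4]>300: 
            q=cv2.approxPolyDP(cv2.convexHull(np.argwhere(l==i)[:,::-1].astype(np.int32)),5,True)[:,0]; print(' big',[(p.tolist(),onz(C,*map(float,p),40)[:2].round().tolist()) for p in q])
        elif st[i,4]>4 and np.linalg.norm(ce[i]-e0)<25: print(' spot',st[i],ce[i].round(1)); cs[n]=ce[i]
if 's' in cs and 'd' in cs: print(tri(ray(S,*cs['s']),ray(D,*cs['d'])))
E
sed -i 's/w5/w8/;s/s5/s8/;s/d5/d8/' lev.py; python3 lev.py
```

```text
[ 481.39186845 -381.72154729  161.9172564 ] 59.70634046039151 [ 1.15949577 -0.02918093 -1.34911856]
w exp spot [259.8 251.2]
 big [([339, 81], [536.0, -271.0]), ([328, 225], [562.0, -412.0]), ([196, 200], [421.0, -411.0]), ([183, 80], [394.0, -297.0])]
 big [([188, 223], [417.0, -437.0]), ([180, 80], [391.0, -297.0])]
 big [([269, 252], [507.0, -454.0]), ([253, 260], [492.0, -467.0]), ([244, 245], [479.0, -451.0]), ([259, 236], [493.0, -438.0])]
 spot [202 268 110   3 237] [258.5 268.8]
s exp spot [179.9 231.1]
 spot [177 229   6   4  17] [179.6 230.7]
 big [([222, 250], [538.0, -273.0]), ([187, 303], [589.0, -479.0]), ([147, 283], [450.0, -506.0]), ([146, 275], [426.0, -488.0]), ([173, 243], [399.0, -351.0]), ([195, 237], [436.0, -288.0])]
d exp spot [305.  240.7]
 big [([67, 67], [141.0, 1858.0]), ([47, 71], [25.0, 1808.0]), ([42, 59], [13.0, 2099.0]), ([64, 57], [146.0, 2106.0])]
 spot [303 240   6   4  19] [305.4 241.6]
 big [([348, 300], [568.0, -465.0]), ([302, 337], [407.0, -521.0]), ([256, 291], [375.0, -350.0]), ([255, 278], [393.0, -306.0]), ([287, 263], [497.0, -285.0]), ([305, 264], [540.0, -307.0])]
(array([ 480.92567902, -382.7716369 ,  185.82153715]), [1.515655352805621, 1.51565535280563])
[ 481.35637877 -382.0482971   162.11162651] [3.14157553e+00 1.36380748e-05 1.75702217e+00] 19.725
s [285 140   7  16  99] [288.1 147.8]
d [231 143   8  18 120] [234.  151.7]
ctr [  4.9   0.6 193.9] [1.270931393679841, 1.270931393679884]
```

The carrier is held upright over the tray centre and the lever is still upright. I lower it until it touches.

Emit:
servo_tool([
  [0,0,0,1,0,-35,0.5],
  [0,0,0,0,0,-35,0.5],
  [0,0,0,0,0,-25,0.5],
  [0,0,0,0,0,-12,0.5],
  [0,0,0,0,0,-5,0.5],
  [0,0,0,0,0,-2,0.5],
  [0,0,0,0,0,-1,0.5],
  [0,0,0,0,0,0,0.5],
])

```text
clock: 20.88
eef_pos: [482.3, -382.7, 47.5]
eef_rot: [3.141, 0.001, 1.756]
wrist_force: [-0.3, 0.2, -1.6]
finger_gap: 60.0
finger_force: 30.0
```

Emit:
servo_tool([
  [0,0,0,0,0,-1,0.5],
  [0,0,0,0,0,-1,0.5],
  [0,0,0,0,0,0,0.5],
])

```text
clock: 21.25
eef_pos: [482.3, -382.9, 46.3]
eef_rot: [3.141, 0.001, 1.756]
wrist_force: [-3.9, 2.4, 8.8]
finger_gap: 59.7
finger_force: 30.0
```

Contact: 8.8 N upward. I open gently, then rise.

Emit:
servo_tool([
  [0,0,0,0,0,0,0.33],
  [0,0,0,0,0,0,0.25],
  [0,0,0,0,0,0,0.22],
  [0,0,0,0,0,0,0.22],
  [0,0,0,0,0,0,0.22],
  [0,0,0,0,0,10,0.22],
  [0,0,0,0,0,20,0.22],
  [0,0,0,0,0,40,0.22],
  [0,0,0,0,0,50,0.22],
  [0,0,0,0,0,50,0.22],
  [0,0,0,10,50,0,0.22],
  [0,0,0,10,50,0,0.22],
  [0,0,0,10,50,20,0.22],
  [0,0,0,10,50,20,0.22],
  [0,0,0,5,50,20,0.22],
  [0,0,0,5,50,20,0.22],
  [0,0,0,0,40,20,0.22],
  [0,0,0,0,0,0,0.22],
  [0,0,0,0,0,0,0.22],
])

```text
clock: 23.62
eef_pos: [531.8, -43.1, 315.4]
eef_rot: [3.141, 0.0, 1.756]
wrist_force: [-0.6, 0.5, -0.5]
finger_gap: 73.2
finger_force: 0.0
```

```bash
python3 lev.py; python3 - <<'E'
from h import *
w,s=shot('wrist','w9'); a,_=shot('scene','s9'); b,_=shot('side','d9'); W,S,D=cam('wrist',s),cam('scene'),cam('side')
X0=[482,-383,73]
cs={}
for n,im,C in(('s',a,S),('d',b,D)):
    # carrier = dark pixels inside tray
    e0=proj(C,X0); x,y=map(int,e0); hs=cv2.cvtColor(im,cv2.COLOR_RGB2HSV).astype(int)
    r=20; q=hs[y-r:y+r,x-r:x+r]; m=(q[...,2]<60)&(q[...,1]<140)
    k,l,st,ce=cv2.connectedComponentsWithStats(m.astype(np.uint8)); 
    for i in range(1,k):
        if st[i,4]>15: print(n,'exp',e0.round(1),'dark',st[i],(ce[i]+[x-r,y-r]).round(1))
    r=12;q=hs[y-r:y+r,x-r:x+r]
    g=cv2.cvtColor(im,cv2.COLOR_RGB2GRAY)[y-r:y+r,x-r:x+r]; print(g[::3,::3])
hs=cv2.cvtColor(w,cv2.COLOR_RGB2HSV).astype(int); p=proj(W,[526.9,-57.3,106]); q=(hs[...,0]>100)&(hs[...,0]<125)&(hs[...,1]>110)
k,l,st,ce=cv2.connectedComponentsWithStats(q.astype(np.uint8)); print('link exp',p.round(1),[ (ce[i].round(1),st[i,4]) for i in range(1,k) if np.linalg.norm(ce[i]-p)<12])
print('fuse exp',proj(W,X0))
E
```

```text
[531.84733819 -43.11710082 315.4169281 ] [3.14126545e+00 3.79542340e-04 1.75606410e+00] 23.625
w [247   0  23  35 704] [257.8  16. ]
s [285 140   7  16  97] [288.  147.7]
d [231 143   8  19 120] [234.  151.8]
ctr [  4.5   0.4 194. ] [1.438005038782867, 1.4380050387829084]
far edge [  2.9   5.  222. ]
s exp [183.3 256. ] dark [  9  16  25  23 244] [184. 263.]
[[145  52  32  39  72  72  75  58]
 [ 68  33  34  73  75  70  71  77]
 [ 30  30  69  70  72  75  74  73]
 [ 32  70  37  35  67  68  68  69]
 [ 49  55  31  40  78  44  66  74]
 [ 68  44  21  21  38  28  27  29]
 [ 48   9  26  20   9  23  27  16]
 [ 67  34  10  22  22  32  15  12]]
d exp [301.5 277.9] dark [27 22  5  9 20] [310.3 283. ]
d exp [301.5 277.9] dark [  9  25  26  15 171] [301.8 290.4]
[[ 73  72  72  68  65  70 122 182]
 [ 72  71  71  67  67  66  70  91]
 [ 73  88 111 104  73  67  62  68]
 [110 113 114 110 101  87  59  63]
 [113 114 111 109  91  60  57  58]
 [112 112  87  61 111 106  59  50]
 [111  58  55  60  57  50  63  49]
 [113  51  58  48  62  66  67  49]]
link exp [252.4 176.1] [(array([252.5, 176.2]), np.int32(81))]
fuse exp [191.58197104 352.4336191 ]
```

```bash
python3 - <<'E'
from h import *
X,e=tri(ray(cam('scene'),184,263),ray(cam('side'),301.8,290.4)); print(X,e)
if X[2]<65 and abs(X[0]-482)<40 and abs(X[1]+383)<40: print(manip.sign_off())
E
```

```text
[ 482.25343968 -386.24413676   37.75499679] [2.872019669711739, 2.8720196697117704]
the job is handed in; nothing more can be done
None
```

I handed the job in at about 24 s: the lever measures upright at off, the fuse carrier is set down and released in the lockout tray, and the neutral link has not moved; the pass/fail verdict was not shown to me.

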